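# Latch the fan-rib chest

## Task

Close the chest of fan ribs: lift the latch bar by its thumb tab, slide the lid home with the bar held up over the striker, and let the bar drop into the catch so that it lies level and holds the lid shut, then let go. Feel for the catch, which is screwed down in a different place each time, and do not ram or force it; leave the things standing around the chest alone.

Things in the scene. Friction and masses are not known exactly. Their poses are not given: they have to be found in the camera images.
- chest: Low wooden chest, fixed to the table, 400 long (its x) x 160 wide (its y) x 96 mm high over the guide rails; origin at the centre of its underside. +x is the direction in which the lid slides shut, z is up.
- headboard: Fixed wooden board over the chest's +x end, 186 x 134 x 12 mm; origin at the centre of its underside, 95 mm along the chest's +x and 65 mm over the table; axes as the chest's. It carries the steel catch, which does not give when pressed (see catch_nominal). Nothing may press on the catch or the board with more than 14 N.
- catch_nominal (a point): Fixed point 100 mm along the chest's +x, on the headboard's top. The catch is 36 mm wide. Along +x: striker block 38 mm thick, top 107 mm over the table; gap 12 mm; back wall 10 mm thick, top 139 mm, too high for the bar. Screwed in slots: the gap's middle lies up to 20 mm before or beyond this point; the offset is not reported.
- lid (a joint): How far the lid is open, m: 0 at the end of its travel, to 0.125; shuts along the chest's +x. Rubs with about 2.5 N, stays where left. Covers the opening below 0.06; latched, it reads 0.024 minus the catch's offset along +x, give or take 2 mm. Pale board 255 x 134 x 14 mm, top 94 mm over the table, carrying the latch bar's pivot.
- latch (a joint): Angle of the latch bar, rad: 0 level (lower stop) to 0.30 (upper stop) as its +x end is lifted; falls by its own weight. Dark steel bar along the chest's x, 18 wide x 8 mm thick, 0.2 kg. The tooth at its free end, 8 mm thick (x), hangs 15 mm below it: level, its tip is 96 mm over the table, 11 mm below the striker's top. An angle over 0.1 clears the striker.
- latch_pivot (a point): Point on the latch bar's pivot axis (which runs along the chest's y), on the lid, 115 mm over the table; axes as the chest's.
- tab (a point): Where to take the latch bar: middle of the upright thumb tab, 22 mm (x) x 14 mm (y) in section, standing 42 mm above the bar; on the bar 95 mm from the pivot axis along the bar and 28 mm above it. Grasp it from above with the fingers either side of it across y.
- tooth (a point): Middle of the tip (lower end) of the tooth, on the bar 130 mm from the pivot axis along the bar and 19 mm below it.
- fan_mid (a point): Bystander: centre of a folded fan lying flat, 200 x 25 x 18 mm. Leave alone.
- jar_mid (a point): Bystander: centre of a glue jar with a red cap, 68 mm across, 85 mm high. Leave alone.
- dish_mid (a point): Bystander: centre of a white dish 80 mm across, 35 mm high. Leave alone.
- tray_mid (a point): Bystander: centre of an open green box, 130 x 100 x 45 mm. Leave alone.

How it is judged:
On the way, in this order (a step that is already met when the one before it is completed fails the run):
1. the latch bar is lifted high enough to clear the striker (value of joint latch above 0.07 rad), for 0.1 s.
2. the lid is slid home (value of joint lid below 0.049 m), for 0.1 s.
At the end, for the whole second after the job is handed in: The lid reads less than 0.049 m open and the latch bar lies level (under 0.03 rad), which is only possible with its tooth down in the gap of the catch; both are at rest (value of joint lid below 0.049 m and value of joint latch below 0.03 rad and velocity of joint lid between -0.005 and 0.005 m/s and velocity of joint latch between -0.05 and 0.05 rad/s); the robot touches nothing.
It fails at once if the catch or the board it is screwed to is pressed with more than 14 N (contact force between headboard and anything else above 14 N).
It fails at once if the folded fan is moved more than 15 mm (distance of fan_mid from where it was at the start of the episode above 0.015 m).
It fails at once if the glue jar is moved more than 15 mm (distance of jar_mid from where it was at the start of the episode above 0.015 m).
It fails at once if the dish is moved more than 15 mm (distance of dish_mid from where it was at the start of the episode above 0.015 m).
It fails at once if the green box is moved more than 15 mm (distance of tray_mid from where it was at the start of the episode above 0.015 m).
It also fails if it takes over 51 s, if anything falls off the work surface, if the arm or the gripper's body presses on something with over 40 N, if the wrist force passes 120 N, or if a joint passes its speed limit or range.

## Robot

A 6-joint arm with a two-finger parallel gripper is mounted at the origin on the work surface. World frame = base frame: x ahead of the robot, y to its left, z up, the work surface at z = 0. Lengths are in m, angles in rad, forces in N, time in s.
With the tool pointing down it reaches from about 0.25 to 0.775 m from the base axis. Payload 8.9 kg.
Tool frame: the origin (TCP) lies between the finger pads; the fingertips stand 8 mm ahead of it and the grasp point (between the pads) lies 11 mm behind it; z points along the fingers, y is the direction in which the jaws open and shut (so a half turn about z gives the same grasp; the last joint's range is limited). The gripper opens to 85 mm and grips with 20 to 120 N. Pads are 22 mm wide; open, the fingers measure 114 mm over their backs; the gripper's body (76 mm by 85 mm) begins 54 mm behind the grasp point. The pads swing forward as they close: fully open they stand 13 mm farther back than shut.
Start: joints at [0.968, 0.291, -0.153, 1.127, 0, 1.431], TCP at [0.235, 0.47, 0.239] pointing down, gripper open.
Joint ranges: [-2.52, 2.52], [-0.91, 1.74], [-1.3, 1.37], [-1.96, 2.02], [-1.52, 1.47], [-3.14, 3.14]. Speed limits (rad/s): [2.22, 2.22, 2.79, 3.14, 3.14, 3.14].

## Interface

Orientations are given as a unit quaternion [w, x, y, z].
In Python, from cell import manip, vision, job gives the robot as it stands.
- The arm moves only by the tool send_rows, never from a script. Its argument "targets" is a list of rows, each an object with "dr": the turn, a rotation vector about the tool's x, y, z in degrees, a list of three; "linear": the shift along the tool's x, y, z in mm, a list of three; "fingers": the opening in per cent of the stroke, from 0 (shut) to 100 (fully open). A call has 1 to 10 rows; each row is the pose to reach, as a shift and turn from the pose measured when the call began, along the tool's axes at that moment; what a row does not reach only later rows make up. A row lasts 1/10 s, in which the tool goes at most 50 mm and 8.59 degrees, less where a joint would pass 70% of its speed; a pose out of reach is approached as far as the arm can. A call with a gripper value outside its range is refused whole. The fingers move at their own pace and stop on an object; the grip force is fixed at half the most. Time passes only in rows, so rows that repeat a pose let the fingers close. It gives the time, the measured TCP pose, the force and the opening at its end, in the units of the state.
- manip.get_obs(): the state, without advancing time (a new reading comes with each control period).
- vision.camera(name): name is "scene" or "top" or "wrist"; returns (picture, depth): 480x640x3 uint8, blue, green, red; 480x640 float32, m along the optical axis (not along the pixel's ray), 0 where there is no reading.
- vision.calibration(name): a dict with "fx", "fy", "cx", "cy" (pixels), "view" (4x4, takes a point from world to camera coordinates). Camera axes: x right, y down, z forward; pixel columns grow to the right and rows downward; lengths in m; the calibration is good to about 2 mm. A picture is of the moment at which its call begins: read the wrist's pose just before it. calibration takes no time and is no camera call; for the wrist camera it gives the pose at the moment of the call.
- job.finish_job(): hands the job in, once; it reports no verdict.
The state is a dict: "time_s": time; "joints": joint angles; "qd": joint speeds; "joint_efforts": joint torques, N m; "ee_pos": TCP position; "ee_rot": TCP orientation; "contact_force": force on the tool from outside, world axes, zero at the start; "ft_torque": the same for the moment, N m; "grip_width": finger opening in m.
Only numpy, scipy, OpenCV 4.12 (cv2) and the standard library are available. Lean on these libraries where they do the work, as an engineer would, in place of code of your own. Each camera call takes 0.05 s, during which the arm holds its last target. There are 200 camera calls.

## Working session

There is one attempt and no reset: what is moved stays moved. The work goes in short steps, Python scripts to look and compute and a tool call to move; the robot and the scene stay as the last step left them, time stands still between calls to the robot, and variables do not carry over. Pictures are saved under pics/ and viewed, about 8 in all and at most 12, crops included, and the job is handed in when it is done.

Besides the shell and the picture viewer there is one more tool, called after "Emit:" by a JSON object that holds its "api" and its "payload", one argument or row to a line. send_rows: Moves the arm, as the interface text tells. Its arguments: {"type":"object","properties":{"targets":{"type":"array"}},"required":["targets"]}

```bash
mkdir -p pics; ls; python3 - <<'E'
from cell import manip, vision, job
import cv2, numpy as np
o=manip.get_obs();print({k:np.round(v,3).tolist() for k,v in o.items()})
for n in ("scene","top"):
    p,d=vision.camera(n);cv2.imwrite(f"pics/{n}0.png",p);np.save(f"{n}0.npy",d)
    c=vision.calibration(n);print(n,{k:np.round(v,3).tolist() for k,v in c.items()})
E
```

```text
pics
{'time_s': 0.0, 'joints': [0.968, 0.291, -0.154, 1.127, 0.0, 1.432], 'qd': [-0.0, 0.001, -0.001, -0.001, -0.0, 0.001], 'joint_efforts': [-0.0, -53.714, 33.138, 0.016, -0.0, 0.0], 'ee_pos': [0.235, 0.469, 0.239], 'ee_rot': [-0.0, 0.23, 0.973, -0.001], 'contact_force': [-0.491, -0.089, 0.291], 'ft_torque': [-0.039, 0.013, 0.053], 'grip_width': 0.085}
scene {'fx': 434.273, 'fy': 434.273, 'cx': 315.809, 'cy': 245.541, 'view': [[-0.258, 0.966, 0.009, 0.047], [0.694, 0.192, -0.694, -0.371], [-0.672, -0.173, -0.72, 1.397], [0.0, 0.0, 0.0, 1.0]]}
top {'fx': 449.984, 'fy': 449.984, 'cx': 316.316, 'cy': 225.955, 'view': [[0.015, -1.0, 0.018, 0.077], [-0.993, -0.016, -0.115, 0.593], [0.115, -0.016, -0.993, 1.003], [0.0, 0.0, 0.0, 1.0]]}
```

View pics/top0.png

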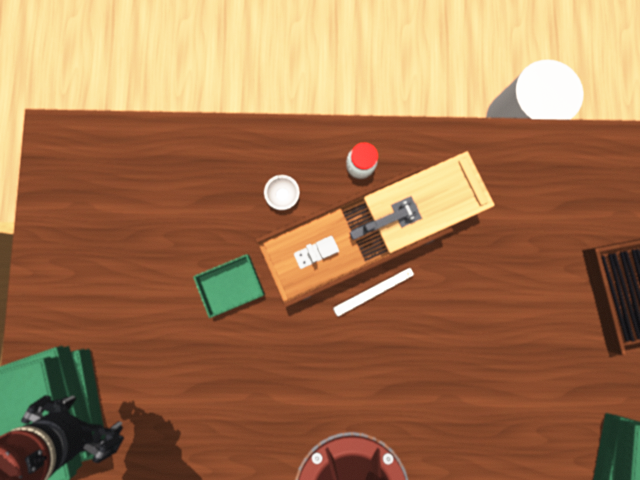

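View pics/scene0.png

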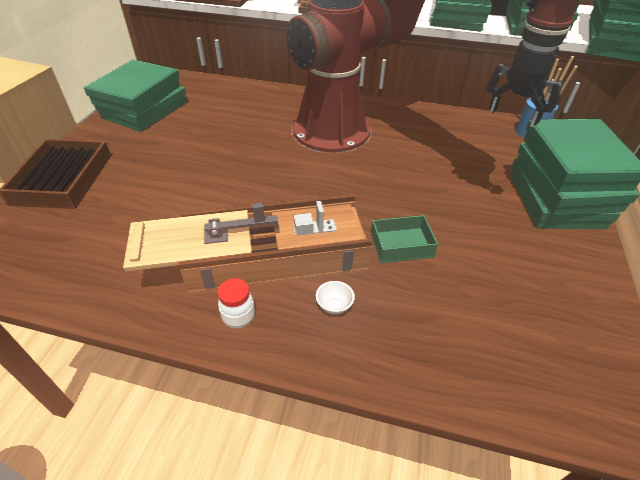

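The chest runs from the lid handle at about (480,180) to the headboard at about (275,272). The tab is near (358,232) and the catch is near (315,252). Next I'll measure them in 3D.

```bash
cat > h.py <<'E'
from cell import manip, vision, job
import cv2, numpy as np
def world(n,d,c=None):
    c=c or vision.calibration(n);v,u=np.mgrid[:480,:640]
    P=np.stack([(u-c['cx'])/c['fx']*d,(v-c['cy'])/c['fy']*d,d],-1)
    V=np.array(c['view']);return (P-V[:3,3])@V[:3,:3]
E
python3 - <<'E'
from h import *
p=cv2.imread('pics/top0.png');d=np.load('top0.npy');W=world('top',d)
hsv=cv2.cvtColor(p,cv2.COLOR_BGR2HSV);z=W[...,2]
roi=np.zeros(z.shape,bool);roi[140:310,255:500]=1
# lid: pale board
H,S,V=cv2.split(hsv)
print(W[180,440],hsv[180,440],W[270,310],hsv[270,310],W[251,325],W[232,360],W[262,302])
lid=(roi&(z>.085)&(z<.103)&(V>170)&(H>12)&(H<30)&(S<160)).astype(np.uint8)
hb=(roi&(z>.068)&(z<.086)&(V>90)&(H<16)&(S>120)).astype(np.uint8)
for n,m in (('lid',lid),('hb',hb)):
    m=cv2.morphologyEx(m,cv2.MORPH_OPEN,np.ones((3,3)))
    k,l,s,_=cv2.connectedComponentsWithStats(m);i=1+np.argmax(s[1:,4])
    q=W[l==i][:,:2].astype(np.float32)*1000;print(n,s[i],cv2.minAreaRect(q),W[l==i][:,2].mean())
for lo,hi in ((.1,.112),(.112,.13),(.13,.145),(.145,.18)):
    m=(roi&(z>lo)&(z<hi)).astype(np.uint8);k,l,s,_=cv2.connectedComponentsWithStats(m)
    for i in range(1,k):
        if s[i,4]>8:print(lo,s[i],np.round(W[l==i].mean(0),4),np.round(hsv[l==i].mean(0)),cv2.minAreaRect(W[l==i][:,:2].astype(np.float32)*1000))
cv2.imwrite('pics/c1.png',cv2.resize(p[140:310,255:500],None,fx=3.2,fy=3.2,interpolation=cv2.INTER_CUBIC))
E
```

```text
[ 0.69158149 -0.18481426  0.09253588] [ 23  93 253] [0.48980271 0.09891253 0.07894007] [ 14 162 234] [0.53004536 0.06773738 0.10569523] [ 0.57038151 -0.00507585  0.12040409] [0.50689406 0.11662465 0.07910951]
lid [ 364  152  130  100 5759] ((645.0602416992188, -159.5120086669922), (134.18287658691406, 255.88290405273438), 25.15865707397461) 0.09434874346672288
hb [ 279  235   86   63 2118] ((498.7119140625, 76.07960510253906), (74.34563446044922, 186.1969757080078), 25.175453186035156) 0.0773208230618615
0.1 [459 157  29  48 412] [ 0.6886 -0.2537  0.1041] [ 22. 100. 250.] ((689.4819946289062, -254.05435180664062), (109.41680908203125, 19.673450469970703), 25.025787353515625)
0.1 [316 235  23  23 303] [0.5405 0.0636 0.107 ] [ 20.   6. 247.] ((540.7026977539062, 63.48662567138672), (35.9544563293457, 38.24775695800781), 25.223047256469727)
0.112 [350 200  69  39 610] [ 0.6017 -0.0678  0.1196] [ 98.  16. 135.] ((595.66357421875, -57.286155700683594), (40.002105712890625, 154.05557250976562), 26.427927017211914)
0.13 [363 225   5   7   9] [ 0.5769 -0.0128  0.1371] [130.  13.  56.] ((576.2918090820312, -13.37756633758545), (13.526015281677246, 3.043325662612915), 34.98579025268555)
0.13 [307 244  11  17  85] [0.5252 0.096  0.139 ] [ 20.   4. 248.] ((525.3037719726562, 96.104248046875), (34.99397277832031, 9.833053588867188), 24.801815032958984)
0.145 [365 221  12  10  82] [ 0.5801 -0.0214  0.1595] [120.   9. 113.] ((580.7242431640625, -22.07320785522461), (14.01765251159668, 21.381086349487305), 24.679964065551758)
```

View pics/c1.png

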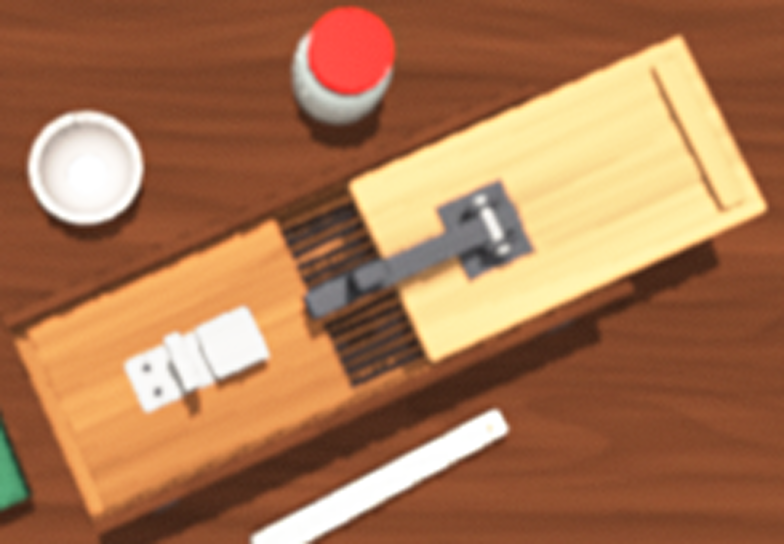

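Emit:
{"api": "send_rows", "payload": {
  "targets": [
    {"dr":[0,0,5],"linear":[-35,-19,0],"fingers":100},
    {"dr":[0,0,10],"linear":[-75,-40,0],"fingers":100},
    {"dr":[0,0,15],"linear":[-115,-62,0],"fingers":100},
    {"dr":[0,0,20],"linear":[-155,-84,0],"fingers":100},
    {"dr":[0,0,25],"linear":[-195,-105,5],"fingers":100},
    {"dr":[0,0,30],"linear":[-235,-127,10],"fingers":100},
    {"dr":[0,0,35],"linear":[-275,-148,10],"fingers":100},
    {"dr":[0,0,38.3],"linear":[-315,-170,10],"fingers":100},
    {"dr":[0,0,38.3],"linear":[-350,-188,10],"fingers":100},
    {"dr":[0,0,38.3],"linear":[-350,-188,10],"fingers":100}
  ]
}}

```text
time_s: 1.1
ee_pos: [0.4659, 0.1411, 0.2286]
ee_rot: [0.001, 0.538, 0.843, -0.001]
contact_force: [-0.5, 1.0, -0.6]
grip_width: 0.0853
```

```bash
cat >> h.py <<'E'
from scipy.spatial.transform import Rotation as R
a=np.deg2rad(115.1);U=np.array([np.cos(a),np.sin(a),0]);Vc=np.array([-np.sin(a),np.cos(a),0]);Zc=np.array([0,0,1.])
TAB=np.array([.5807,-.0221,.143])
def R0(th=0): # tool along chest x, tilted with bar by th
    x=U*np.cos(th)+Zc*np.sin(th); y=-Vc; return np.stack([x,y,np.cross(x,y)],1)
def delta(p,Rt):
    o=manip.get_obs();q=o['ee_rot'];Rc=R.from_quat([q[1],q[2],q[3],q[0]])
    l=Rc.inv().apply(p-np.array(o['ee_pos']))*1000
    r=(Rc.inv()*R.from_matrix(Rt)).as_rotvec(degrees=True);return np.round(r,2),np.round(l,1)
def st():
    o=manip.get_obs();p=np.array(o['ee_pos']);F=np.array(o['contact_force']);e=p-TAB
    print('t',round(o['time_s'],2),'chest dx,dy',np.round([e@U*1e3,e@Vc*1e3],1),'z',round(p[2]*1e3,1),'F chest',np.round([F@U,F@Vc,F[2]],1),'w',round(o['grip_width'],4), 'M',np.round(o['ft_torque'],2))
E
python3 -c "
from h import *
st();print(delta(TAB+[0,0,.055],R0()))"
```

```text
t 1.1 chest dx,dy [196.4  34.7] z 228.6 F chest [ 1.2  0.  -0.6] w 0.0853 M [ 0.04 -0.05  0.02]
(array([-0.05,  0.1 , -0.24]), array([-196.2,   35.6,   30.9]))
```

Emit:
{"api": "send_rows", "payload": {
  "targets": [
    {"dr":[0,0,-0.2],"linear":[-40,7,5],"fingers":100},
    {"dr":[0,0,-0.2],"linear":[-80,14,10],"fingers":100},
    {"dr":[0,0,-0.2],"linear":[-120,22,20],"fingers":100},
    {"dr":[0,0,-0.2],"linear":[-160,29,25],"fingers":100},
    {"dr":[0,0,-0.2],"linear":[-196,35.6,30],"fingers":100},
    {"dr":[0,0,-0.2],"linear":[-196,35.6,30],"fingers":100},
    {"dr":[0,0,-0.2],"linear":[-196,35.6,30],"fingers":100}
  ]
}}

```text
time_s: 1.8
ee_pos: [0.5802, -0.0219, 0.1982]
ee_rot: [-0.0, 0.537, 0.843, -0.001]
contact_force: [-0.5, 0.5, -0.4]
grip_width: 0.0854
```

```bash
python3 -c "
from h import *
st();print(delta(TAB-[0,0,.009],R0()))
c=vision.calibration('wrist');p,d=vision.camera('wrist');cv2.imwrite('pics/w1.png',p)
W=world('wrist',d,c);z=W[...,2];hsv=cv2.cvtColor(p,cv2.COLOR_BGR2HSV)
for lo,hi in ((.104,.11),(.112,.125),(.134,.144),(.148,.17)):
    m=((z>lo)&(z<hi)&(hsv[...,1]<80)).astype(np.uint8);k,l,s,_=cv2.connectedComponentsWithStats(m)
    for i in range(1,k):
        if s[i,4]>100:
            q=W[l==i]-TAB;print(lo,s[i],[np.round(np.percentile(q@A*1e3,[1,50,99]),1).tolist() for A in (U,Vc)],z[l==i].mean())
"
```

```text
t 1.8 chest dx,dy [0.4 0.4] z 198.2 F chest [ 0.6  0.3 -0.4] w 0.0854 M [ 0.05  0.   -0.01]
(array([-0.12,  0.03, -0.1 ]), array([-0.3,  0.5, 64.2]))
0.104 [291   5  73   5 249] [[125.0, 125.4, 125.8], [-17.7, -0.3, 16.4]] 0.10700264811854099
0.104 [ 291   35   72   80 5620] [[75.7, 95.0, 113.0], [-18.2, -0.8, 17.0]] 0.10635780103338156
0.112 [289   0  76   5 326] [[124.9, 125.3, 125.8], [-17.7, -0.3, 16.4]] 0.11556982673913416
0.112 [ 310  187   34   86 2059] [[-1.4, 23.3, 38.5], [-9.3, -0.2, 8.5]] 0.11829296600131455
0.112 [ 293  285   67  152 4877] [[-113.4, -80.4, -30.2], [-18.6, -0.2, 18.0]] 0.11869394202528556
0.134 [313 249  29  10 162] [[9.2, 10.4, 10.8], [-7.1, -0.7, 6.2]] 0.13913023863406343
0.148 [ 311  257   32   54 1617] [[-10.8, 2.2, 10.7], [-7.3, -0.2, 6.4]] 0.15916589831395575
```

View pics/w1.png

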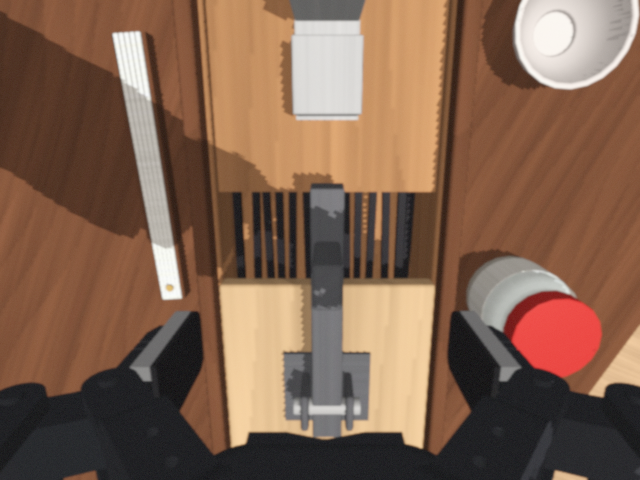

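The wrist view shows the bar end at (327,187), the striker at (327,75) and the wall above it. The tab is centred between the fingers, and the fan, jar and dish are clear of the gripper. The tooth needs about 84 mm of travel. I'm going down to grasp.

Emit:
{"api": "send_rows", "payload": {
  "targets": [
    {"dr":[-0.1,0,-0.1],"linear":[-0.3,0.3,20],"fingers":100},
    {"dr":[-0.1,0,-0.1],"linear":[-0.3,0.3,40],"fingers":60},
    {"dr":[-0.1,0,-0.1],"linear":[-0.3,0.3,64],"fingers":50},
    {"dr":[-0.1,0,-0.1],"linear":[-0.3,0.3,64],"fingers":30},
    {"dr":[-0.1,0,-0.1],"linear":[-0.3,0.3,64],"fingers":10},
    {"dr":[-0.1,0,-0.1],"linear":[-0.3,0.3,64],"fingers":0},
    {"dr":[-0.1,0,-0.1],"linear":[-0.3,0.3,64],"fingers":0},
    {"dr":[-0.1,0,-0.1],"linear":[-0.3,0.3,64],"fingers":0},
    {"dr":[-0.1,0,-0.1],"linear":[-0.3,0.3,64],"fingers":0}
  ]
}}

```text
time_s: 2.75
ee_pos: [0.5809, -0.0213, 0.136]
ee_rot: [0.001, 0.536, 0.844, 0.0]
contact_force: [-2.4, 2.9, 7.2]
grip_width: 0.0134
```

```bash
python3 -c "
from h import *
st()
piv=TAB+U*-.095-[0,0,.028]
p=np.array(manip.get_obs()['ee_pos'])
for th in (.04,.08,.12,.16):
    r=p-piv; e,h=r@U,r[2]
    t=piv+U*(e*np.cos(th)-h*np.sin(th))+Vc*(r@Vc)+Zc*(e*np.sin(th)+h*np.cos(th))
    print(th,delta(t,R0(th)))
"
```

```text
t 2.75 chest dx,dy [ 0.6 -0.5] z 136.0 F chest [3.6 1.  7.2] w 0.0134 M [ 0.22  0.46 -0.08]
0.04 (array([0.1 , 2.38, 0.07]), array([-0.9,  0. , -3.8]))
0.08 (array([0.1 , 4.67, 0.07]), array([-2. ,  0. , -7.6]))
0.12 (array([0.1 , 6.96, 0.07]), array([ -3.2,   0. , -11.3]))
0.16 (array([0.1 , 9.26, 0.07]), array([ -4.6,   0. , -15. ]))
```

Emit:
{"api": "send_rows", "payload": {
  "targets": [
    {"dr":[0,1.2,0],"linear":[-0.4,0,-2],"fingers":0},
    {"dr":[0,2.3,0],"linear":[-0.9,0,-3.8],"fingers":0},
    {"dr":[0,3.5,0],"linear":[-1.4,0,-5.7],"fingers":0},
    {"dr":[0,4.6,0],"linear":[-2,0,-7.6],"fingers":0},
    {"dr":[0,5.8,0],"linear":[-2.6,0,-9.5],"fingers":0},
    {"dr":[0,7,0],"linear":[-3.2,0,-11.3],"fingers":0},
    {"dr":[0,8.1,0],"linear":[-3.9,0,-13.2],"fingers":0},
    {"dr":[0,9.2,0],"linear":[-4.6,0,-15],"fingers":0},
    {"dr":[0,9.2,0],"linear":[-4.6,0,-15],"fingers":0},
    {"dr":[0,9.2,0],"linear":[-4.6,0,-15],"fingers":0}
  ]
}}

```text
time_s: 3.75
ee_pos: [0.5831, -0.026, 0.1509]
ee_rot: [-0.066, 0.534, 0.841, 0.043]
contact_force: [-1.0, -0.3, -0.4]
grip_width: 0.0133
```

```bash
python3 -c "
from h import *
st();o=manip.get_obs();q=o['ee_rot'];print(R.from_quat([q[1],q[2],q[3],q[0]]).as_matrix().round(4))
p=np.array(o['ee_pos'])
for s in (.06,.07): print(delta(p+U*s,R0(.16)))
"
```

```text
t 3.75 chest dx,dy [-4.5 -0.5] z 150.9 F chest [ 0.1  1.1 -0.4] w 0.0133 M [-0.5  -0.01 -0.1 ]
[[-0.4199  0.9052 -0.0654]
 [ 0.8938  0.425   0.1433]
 [ 0.1575  0.0018 -0.9875]]
(array([0.09, 0.1 , 0.06]), array([59.3,  0.1,  9.5]))
(array([0.09, 0.1 , 0.06]), array([69.1,  0.1, 11. ]))
```

Emit:
{"api": "send_rows", "payload": {
  "targets": [
    {"dr":[0,0,0],"linear":[5,0,0.8],"fingers":0},
    {"dr":[0,0,0],"linear":[14,0,2.2],"fingers":0},
    {"dr":[0,0,0],"linear":[24,0,3.8],"fingers":0},
    {"dr":[0,0,0],"linear":[34,0,5.4],"fingers":0},
    {"dr":[0,0,0],"linear":[44,0,7],"fingers":0},
    {"dr":[0,0,0],"linear":[54,0,8.6],"fingers":0},
    {"dr":[0,0,0],"linear":[63,0,10],"fingers":0},
    {"dr":[0,0,0],"linear":[69,0,11],"fingers":0},
    {"dr":[0,0,0],"linear":[73,0,11.6],"fingers":0},
    {"dr":[0,0,0],"linear":[73,0,11.6],"fingers":0}
  ]
}}

```text
time_s: 4.75
ee_pos: [0.5514, 0.0419, 0.1511]
ee_rot: [-0.067, 0.534, 0.842, 0.044]
contact_force: [1.2, 2.5, 1.1]
grip_width: 0.0135
```

```bash
python3 -c "
from h import *
st()
c=vision.calibration('wrist');p,d=vision.camera('wrist');cv2.imwrite('pics/w2.png',p)
"
```

```text
t 4.75 chest dx,dy [70.4 -0.6] z 151.1 F chest [ 1.8 -2.1  1.1] w 0.0135 M [ 0.29 -0.03 -0.17]
```

View pics/w2.png

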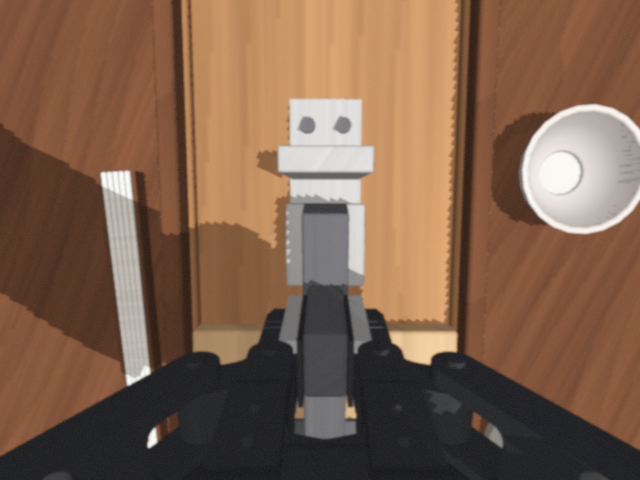

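The bar is held up over the striker. Its end is at (325,208) and the wall face is at about (325,178), with no contact yet. I'll creep forward to feel for the wall.

Emit:
{"api": "send_rows", "payload": {
  "targets": [
    {"dr":[0,0,0],"linear":[1.5,0,0.2],"fingers":0},
    {"dr":[0,0,0],"linear":[3,0,0.5],"fingers":0},
    {"dr":[0,0,0],"linear":[4.5,0,0.7],"fingers":0},
    {"dr":[0,0,0],"linear":[6,0,1],"fingers":0},
    {"dr":[0,0,0],"linear":[7,0,1.1],"fingers":0}
  ]
}}

```text
time_s: 5.3
ee_pos: [0.5485, 0.0482, 0.1512]
ee_rot: [-0.067, 0.534, 0.842, 0.044]
contact_force: [2.7, -1.8, -2.2]
grip_width: 0.0136
```

```bash
python3 -c "
from h import *
st()"
```

```text
t 5.3 chest dx,dy [77.3 -0.6] z 151.2 F chest [-2.8 -1.7 -2.2] w 0.0136 M [-0.63 -0.54 -0.18]
```

Emit:
{"api": "send_rows", "payload": {
  "targets": [
    {"dr":[0,0,0],"linear":[0.7,0,0.1],"fingers":0},
    {"dr":[0,0,0],"linear":[1,0,0.2],"fingers":0}
  ]
}}

```text
time_s: 5.5
ee_pos: [0.548, 0.0491, 0.1511]
ee_rot: [-0.067, 0.534, 0.842, 0.044]
contact_force: [1.3, -1.9, -1.7]
grip_width: 0.013
```

```bash
python3 -c "
from h import *
st()"
```

```text
t 5.5 chest dx,dy [78.4 -0.6] z 151.1 F chest [-2.2 -0.3 -1.7] w 0.013 M [-0.61 -0.44 -0.2 ]
```

```bash
cat >> h.py <<'E'
def arc(T,th0,ths):
    piv=TAB+U*(T-.095)-[0,0,.028];p=np.array(manip.get_obs()['ee_pos']);r=p-piv
    e,h=r@U,r[2]
    for th in ths:
        b=th-th0
        print(th,*delta(piv+U*(e*np.cos(b)-h*np.sin(b))+Vc*(r@Vc)+Zc*(e*np.sin(b)+h*np.cos(b)),R0(th)))
E
python3 -c "
from h import *
arc(.0829,.158,(.13,.1,.09,.08,.07,.06,.04,.02,0))"
```

```text
0.13 [ 0.12 -1.69  0.09] [ 0.6 -0.   2.7]
0.1 [ 0.12 -3.41  0.09] [ 1.1 -0.   5.5]
0.09 [ 0.12 -3.98  0.08] [ 1.2 -0.   6.5]
0.08 [ 0.12 -4.55  0.08] [ 1.4 -0.   7.5]
0.07 [ 0.12 -5.13  0.08] [ 1.5 -0.   8.4]
0.06 [ 0.12 -5.7   0.08] [ 1.6 -0.   9.4]
0.04 [ 0.12 -6.85  0.08] [ 1.8 -0.  11.3]
0.02 [ 0.12 -7.99  0.08] [ 2.  -0.  13.3]
0 [ 0.12 -9.14  0.08] [ 2.2 -0.  15.2]
```

Emit:
{"api": "send_rows", "payload": {
  "targets": [
    {"dr":[0,-1.7,0],"linear":[0.6,0,2.7],"fingers":0},
    {"dr":[0,-3.4,0],"linear":[1.1,0,5.5],"fingers":0},
    {"dr":[0,-4,0],"linear":[1.2,0,6.5],"fingers":0},
    {"dr":[0,-4.6,0],"linear":[1.4,0,7.5],"fingers":0},
    {"dr":[0,-4.8,0],"linear":[1.4,0,7.9],"fingers":0},
    {"dr":[0,-4.8,0],"linear":[1.4,0,7.9],"fingers":0}
  ]
}}

```text
time_s: 6.1
ee_pos: [0.5466, 0.0521, 0.1436]
ee_rot: [-0.032, 0.535, 0.844, 0.021]
contact_force: [-0.1, 2.7, -0.6]
grip_width: 0.0131
```

```bash
python3 -c "
from h import *
st();o=manip.get_obs();q=o['ee_rot'];print(R.from_quat([q[1],q[2],q[3],q[0]]).as_matrix().round(4)[2,0]);arc(.0829,.075,(.07,.065,.06,.05,.04,.02,0))"
```

```text
t 6.1 chest dx,dy [81.6 -0.6] z 143.6 F chest [ 2.5 -1.  -0.6] w 0.0131 M [ 0.36 -0.18 -0.15]
0.0765
0.07 [ 0.12 -0.37  0.1 ] [ 0.1 -0.   0.5]
0.065 [ 0.12 -0.66  0.1 ] [ 0.2 -0.   1. ]
0.06 [ 0.12 -0.95  0.1 ] [ 0.3 -0.   1.4]
0.05 [ 0.12 -1.52  0.1 ] [ 0.5 -0.   2.4]
0.04 [ 0.12 -2.09  0.1 ] [ 0.7 -0.   3.4]
0.02 [ 0.12 -3.24  0.1 ] [ 1.  -0.   5.3]
0 [ 0.12 -4.39  0.1 ] [ 1.3 -0.   7.2]
```

Emit:
{"api": "send_rows", "payload": {
  "targets": [
    {"dr":[0,-0.7,0],"linear":[0.2,0,1],"fingers":0},
    {"dr":[0,-1.5,0],"linear":[0.5,0,2.4],"fingers":0},
    {"dr":[0,-1.5,0],"linear":[0.5,0,2.4],"fingers":0}
  ]
}}

```text
time_s: 6.4
ee_pos: [0.5463, 0.0527, 0.1411]
ee_rot: [-0.02, 0.536, 0.844, 0.014]
contact_force: [3.3, -0.0, -3.5]
grip_width: 0.0132
```

```bash
python3 -c "
from h import *
st();o=manip.get_obs();q=o['ee_rot'];t=R.from_quat([q[1],q[2],q[3],q[0]]).as_matrix()[2,0];print(t);arc(.0829,t,(.04,.03,.02,.01,.0,-.002))"
```

```text
t 6.4 chest dx,dy [82.4 -0.6] z 141.1 F chest [-1.4 -3.  -3.5] w 0.0132 M [-0.14 -0.41 -0.23]
0.0492833721098592
0.04 [ 0.12 -0.53  0.11] [ 0.2 -0.   0.9]
0.03 [ 0.12 -1.11  0.11] [ 0.4 -0.   1.8]
0.02 [ 0.12 -1.68  0.11] [ 0.6 -0.   2.8]
0.01 [ 0.12 -2.25  0.11] [ 0.8 -0.   3.8]
0.0 [ 0.12 -2.82  0.11] [ 0.9 -0.   4.7]
-0.002 [ 0.12 -2.94  0.11] [ 1.  -0.   4.9]
```

No upward reaction, and the tip should now be about 4 mm below the striker top. I'll lower the rest of the way and release.

Emit:
{"api": "send_rows", "payload": {
  "targets": [
    {"dr":[0,-0.5,0],"linear":[0.2,0,0.9],"fingers":0},
    {"dr":[0,-1.1,0],"linear":[0.4,0,1.8],"fingers":0},
    {"dr":[0,-1.7,0],"linear":[0.6,0,2.8],"fingers":0},
    {"dr":[0,-2.3,0],"linear":[0.8,0,3.8],"fingers":0},
    {"dr":[0,-2.3,0],"linear":[0.8,0,3.8],"fingers":0}
  ]
}}

```text
time_s: 6.9
ee_pos: [0.5458, 0.0538, 0.1372]
ee_rot: [-0.003, 0.536, 0.844, 0.003]
contact_force: [2.0, 1.1, -2.8]
grip_width: 0.0132
```

```bash
python3 -c "
from h import *
st()"
```

```text
t 6.9 chest dx,dy [83.6 -0.6] z 137.2 F chest [ 0.1 -2.3 -2.8] w 0.0132 M [ 0.13 -0.3  -0.16]
```

Emit:
{"api": "send_rows", "payload": {
  "targets": [
    {"dr":[0,0,0],"linear":[0,0,0],"fingers":20},
    {"dr":[0,0,0],"linear":[0,0,0],"fingers":50},
    {"dr":[0,0,0],"linear":[0,0,0],"fingers":60},
    {"dr":[0,0,0],"linear":[0,0,0],"fingers":60},
    {"dr":[0,0,0],"linear":[0,0,-15],"fingers":60},
    {"dr":[0,0,0],"linear":[0,0,-40],"fingers":60},
    {"dr":[0,0,0],"linear":[0,0,-65],"fingers":60},
    {"dr":[0,0,0],"linear":[-20,0,-90],"fingers":60},
    {"dr":[0,0,0],"linear":[-40,0,-100],"fingers":60},
    {"dr":[0,0,0],"linear":[-40,0,-100],"fingers":60}
  ]
}}

```text
time_s: 7.9
ee_pos: [0.5648, 0.0149, 0.2386]
ee_rot: [-0.001, 0.536, 0.844, 0.004]
contact_force: [-0.3, 0.3, 0.2]
grip_width: 0.0512
```

```bash
python3 -c "
from h import *
st()
c=vision.calibration('wrist');p,d=vision.camera('wrist');cv2.imwrite('pics/w3.png',p)
W=world('wrist',d,c);z=W[...,2];hsv=cv2.cvtColor(p,cv2.COLOR_BGR2HSV)
for lo,hi in ((.104,.11),(.112,.125),(.125,.134),(.134,.144),(.148,.17)):
    m=((z>lo)&(z<hi)&(hsv[...,1]<80)).astype(np.uint8);k,l,s,_=cv2.connectedComponentsWithStats(m)
    for i in range(1,k):
        if s[i,4]>100:
            q=W[l==i]-TAB;print(lo,s[i],[np.round(np.percentile(q@A*1e3,[1,50,99]),1).tolist() for A in (U,Vc)],z[l==i].mean(),'slope',np.polyfit(q@U,q[:,2],1)[0].round(3))
"
```

```text
t 7.9 chest dx,dy [40.3 -1.3] z 238.6 F chest [0.4 0.2 0.2] w 0.0512 M [ 0.01  0.   -0.02]
0.104 [294 122  14  61 822] [[76.2, 95.6, 113.1], [9.0, 13.1, 17.4]] 0.10633427891077936 slope 0.005
0.104 [338 122  14  61 815] [[76.2, 95.6, 113.1], [-18.5, -14.2, -10.2]] 0.10635226489069302 slope 0.001
0.112 [294  99  58   2 114] [[125.3, 125.4, 125.5], [-16.8, -0.6, 15.6]] 0.1185217638040877 slope -16.633
0.112 [ 293  107   60  236 6234] [[-29.7, 29.0, 120.2], [-17.6, -0.3, 16.7]] 0.11862123290200446 slope -0.007
0.134 [ 289   77   68   21 1405] [[125.3, 130.2, 135.4], [-18.4, -0.3, 17.1]] 0.13819576221933572 slope 0.027
0.148 [ 309  159   28   44 1174] [[72.0, 83.3, 93.4], [-7.5, -0.3, 6.4]] 0.15991304222796354 slope -0.06
```

View pics/w3.png

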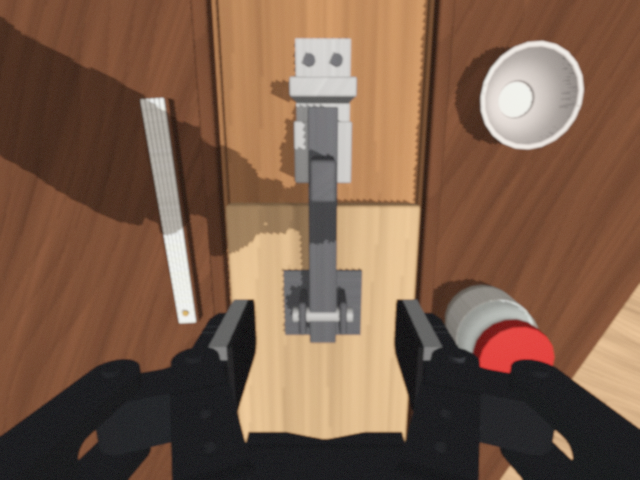

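The bar lies level: its top is at 118.6 mm along its length and the slope is about 0. Its end at (322,108) is past the striker and inside the gap, and the gripper is clear. I'm handing in.

```bash
python3 -c "
from cell import job
print(job.finish_job())"
```

```text
the job is handed in; nothing more can be done
None
```

The chest is closed and latched, and I handed the job in at about 8 s on the robot's clock. I lifted the bar by its tab to about 0.16 rad and slid the lid about 83 mm with the bar held over the striker. I then lowered the bar step by step into the catch, let go and backed off.

**Last checks (wrist camera and force, after release):**
- **Bar:** its top is at 118.6 mm, the same as when it lay level at the start, and its fitted slope is about −0.007.
- **Tooth:** worked out from the bar end, it spans about 114–122 mm (along chest +x from the tab's starting position), inside the gap at 113–125 mm.
- **Lid:** I put it at about 35 mm open. The catch offset I measured, about −9 mm, predicts 33 ± 2 mm.
- **Contact and forces:** the gripper was clear, with about 0 N on the tool. The force readings I took between moves stayed under about 5 N after the grasp, with only lid friction while sliding. The highest was about 8 N, while the fingers closed on the tab.
- **Bystanders:** the fan, dish and jar look untouched. The green box was out of view in the last picture, but the arm never went near it.

I found the gap by camera and never touched the back wall. The only feeling was for resistance while lowering, and I met none. No check failed or disagreed with another.

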